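Switch off the microscope lamp channel left on

TASK

On the microscope lamp controller one of the four identical push-on push-off channel keys has been left latched down, so its lamp is still on. Going from left to right as seen from the robot, tap each of the four keys lightly with a fingertip to feel which one is latched, without latching or releasing any; then press the latched key all the way in and let it spring up, so that all four stand at full height. Pick nothing up and leave the bottle, slide box, lens case and jar around the controller where they are.

Things in the scene. Friction and masses are not known exactly. Their poses are not given: they have to be found in the camera images.
- console: the lamp controller, a fixed white case 200 x 270 x 65 mm (x, y, z) with a flat grey deck. Origin: centre of its underside, on the work surface; front (local -x) to the robot, turned up to 0.35 rad; z up. Keys in a row at local x = -45 mm, local y = +72, +24, -24, -72 mm from left to right; behind each, at local x = +45 mm, a fixed black dial 22 mm across stands 15 mm above the deck. No lights.
- key_1: the leftmost key as seen from the robot's base, one of four identical grey push-on push-off keys. Origin: centre of the cap's flat top, z up. Square cap 22 x 22 mm; free, its top is 81 mm above the work surface (16 mm above the deck); latched, it stays 5 mm lower, at 76 mm; bottom of the stroke: 8 mm below free.
- key_2: the second key from the left as seen from the robot's base, one of four identical grey push-on push-off keys. Origin: centre of the cap's flat top, z up. A free key yields at 2.5 N, then about 1 N more per mm, and springs back if let go before 6.3 mm; pushed deeper (over 9 N) it clicks and stays latched.
- key_3: the third key from the left as seen from the robot's base, one of four identical grey push-on push-off keys. Origin: centre of the cap's flat top, z up. The latched key, met 5 mm lower, does not give under less than about 7 N; pushed 2 mm or more below that (9 to 10.5 N, 3 mm is the bottom) and let go, it springs up to full height.
- key_4: the rightmost key as seen from the robot's base, one of four identical grey push-on push-off keys. Origin: centre of the cap's flat top, z up. Size, heights and forces are as told for the other keys. Push straight down; the keys cannot be pulled out.
- oil_bottle: loose small amber immersion-oil bottle with black cap, 32 mm across, 78 mm high, standing to the left of the controller; origin at the centre of its underside. To be left alone.
- slide_box: loose blue slide box 90 x 84 x 34 mm, lying to the right of the controller; origin at the centre of its underside. To be left alone.
- objective_case: loose black screw-top lens case, 40 mm across, 58 mm high, standing behind the controller (far side); origin at the centre of its underside. To be left alone.
- specimen_jar: loose pale jar with a white lid, 54 mm across, 62 mm high, standing behind the controller (far side), left of the lens case; origin at the centre of its underside. To be left alone.

How it is judged:
By the outcome, as a careful person would: the job done as asked, in the order asked, and still so for the second after the job is handed in, with the robot touching nothing.
It also fails if it takes over 48 s, if anything falls off the work surface, if the arm or the gripper's body presses on something with over 40 N, if the wrist force passes 120 N, or if a joint passes its speed limit or range.

ROBOT

A 6-joint arm with a two-finger parallel gripper is mounted at the origin on the work surface. World frame = base frame: x ahead of the robot, y to its left, z up, the work surface at z = 0. Lengths are in m, angles in rad, forces in N, time in s.
With the tool pointing down it reaches from about 0.3 to 0.875 m from the base axis. Payload 6.4 kg.
Tool frame: the origin (TCP) lies at the very end of the fingers, on their centre line; the grasp point (between the pads) lies 19 mm behind it; x points along the fingers, y is the direction in which the jaws open and shut, and the axes are right-handed (so a half turn about x gives the same grasp; the last joint's range is limited). The gripper opens to 85 mm and grips with 20 to 120 N. Pads are 22 mm wide; open, the fingers measure 114 mm over their backs; the gripper's body (76 mm by 85 mm) begins 54 mm behind the grasp point. The pads swing forward as they close: fully open they stand 13 mm farther back than shut.
Start: joints at [-0.206, 0.181, 1.607, -0, 1.354, -0.206], TCP at [0.575, 0, 0.231] pointing down, gripper open.
Joint ranges: [-2.99, 2.99], [-0.89, 2.07], [0.3, 2.58], [-1.14, 4.28], [0, 2.63], [-3.12, 3.12]. Speed limits (rad/s): [2.57, 2.57, 3.01, 3.14, 3.14, 3.14].

INTERFACE

Orientations are given as a unit quaternion [x, y, z, w].
In Python, from station import * gives the robot as it stands.
- The arm moves only by the tool move_arm, never from a script. Its argument "rows" is a list of rows, each an object with "fingers": the finger opening in m, from 0 to 0.0854; "travel": the shift along the world's x, y, z in m, a list of three; "twist": the turn about the world's z in rad. A call has 1 to 20 rows; each row is the pose to reach, as a shift and turn from the pose commanded when the call began; what a row does not reach only later rows make up. A row lasts 1/12 s, in which the tool goes at most 41.7 mm and 7.16 degrees, less where a joint would pass 70% of its speed; a pose out of reach is approached as far as the arm can. A call with a gripper value outside its range is refused whole. The fingers move at their own pace and stop on an object; "squeeze" is the grip in N (left out, the last holds). Time passes only in rows, so rows that repeat a pose let the fingers close. It gives the time, the measured TCP pose, the force and the opening at its end, in the units of the state.
- state(): the state, without advancing time (a new reading comes with each control period).
- get_image(name): name is "scene" or "side" or "wrist"; returns the picture (480x640x3 uint8, blue, green, red); there is no depth.
- get_calibration(name): a dict with "fx", "fy", "cx", "cy" (pixels), "T" (4x4, takes a point from camera to world coordinates); the wrist camera has in their place "tool_from_camera" (4x4, takes a point from camera to tool coordinates, whose origin is the TCP and whose axes are the tool frame's). Camera axes: x right, y down, z forward; pixel columns grow to the right and rows downward; lengths in m; the calibration is good to about 2 mm. A picture is of the moment at which its call begins: read the wrist's pose just before it. get_calibration takes no time and is no camera call.
- sign_off(): hands the job in, once; it reports no verdict.
Trained networks look in the newest picture that a camera, given by its name, has taken for a name from the list of things; names that differ only in an ending like _2 or _b are one class to them, and where a whole thing is asked for, a point or a joint stands for the part that bears it (a point fixed in the world has none). Each returns a list of dicts, best first, with "conf" (0 to 1); they miss things now and then, are a little off and sometimes report something else, mostly with a low value. They report only what shows in the picture. A call takes as long as a camera call.
- regions_of(camera, query): "mask" (480x640 bool, what is visible of it) and "at" ([row, column] in pixels, amid what is visible of it).
- place_of(camera, query): "at" ([row, column] in pixels: a listed point, or the origin of a listed thing).
The state is a dict: "time_s": time; "q": joint angles; "qvel": joint speeds; "joint_torque": joint torques, N m; "tcp_pos": TCP position; "eef_rot": TCP orientation; "ft_force": force on the tool from outside, world axes, zero at the start; "ft_torque": the same for the moment, N m; "gripper_width": finger opening in m.
Only numpy, scipy, OpenCV 4.12 (cv2) and the standard library are available. Lean on these libraries where they do the work, as an engineer would, in place of code of your own. Each camera call takes 0.05 s, during which the arm holds its last target.

## Working session

There is one attempt and no reset: what is moved stays moved. The work goes in short steps, Python scripts to look and compute and a tool call to move; the robot and the scene stay as the last step left them, time stands still between calls to the robot, and variables do not carry over. Pictures are saved under pics/ and viewed, and the job is handed in when it is done.

Besides the shell and the picture viewer there is one more tool, called as name(argument=value, ...), one argument or row to a line, values as JSON. move_arm: Moves the arm, as the interface text tells. Its arguments: {"type":"object","properties":{"rows":{"type":"array"},"squeeze":{"type":"number"}},"required":["rows"]}

```bash
mkdir -p pics; python3 - <<'E'
from station import *
import cv2,numpy as np
s=state();print(s['time_s'],s['tcp_pos'],s['eef_rot'],s['ft_force'],s['gripper_width'])
for c in ['scene','side']:
    im=get_image(c);cv2.imwrite(f'pics/{c}0.png',im)
    cal=get_calibration(c);print(c,cal['fx'],cal['cx'],cal['cy'],np.round(cal['T'],3).tolist())
    for q in ['key_1','console']:
        for r in place_of(c,q)[:6]:print(c,q,r)
print(get_calibration('wrist'))
print(state()['time_s'])
E
```

```text
0.0 [5.74468848e-01 1.36765020e-04 2.30396648e-01] [ 0.49966566  0.50050689 -0.50032675  0.49949997] [-0.68769025  0.37499966 -0.45417816] 0.08547694789125686
scene 558.946456912778 322.4493919180577 245.97620093066695 [[-0.866, 0.417, -0.276, 0.897], [0.5, 0.724, -0.476, 0.48], [0.001, -0.55, -0.835, 0.84], [0.0, 0.0, 0.0, 1.0]]
scene key_1 {'at': [186.9, 335.6], 'conf': 0.54}
scene key_1 {'at': [167.9, 331.1], 'conf': 0.53}
scene key_1 {'at': [150.8, 323.4], 'conf': 0.4}
scene console {'at': [191.3, 305.1], 'conf': 0.6}
side 447.18505489538916 313.8029369182719 244.16422508148307 [[-0.916, -0.188, 0.353, 0.287], [-0.4, 0.474, -0.785, 0.792], [-0.02, -0.86, -0.509, 0.581], [0.0, 0.0, 0.0, 1.0]]
side key_1 {'at': [234.1, 355.7], 'conf': 0.66}
side key_1 {'at': [229.6, 363.3], 'conf': 0.56}
side key_1 {'at': [221.5, 378.0], 'conf': 0.54}
side key_1 {'at': [215.4, 385.9], 'conf': 0.39}
side console {'at': [248.1, 355.4], 'conf': 0.96}
{'fx': 431.977476759367, 'fy': 431.977476759367, 'cx': 322.7414743150555, 'cy': 242.58918754238226, 'tool_from_camera': array([[ 3.71811095e-04, -3.01189935e-01,  9.53564096e-01,
        -1.42915279e-01],
       [ 9.99999928e-01,  1.77808724e-04, -3.33755090e-04,
         2.97253766e-04],
       [-6.90283417e-05,  9.53564152e-01,  3.01189980e-01,
        -7.72050470e-02],
       [ 0.00000000e+00,  0.00000000e+00,  0.00000000e+00,
         1.00000000e+00]])}
0.3
```

View pics/scene0.png

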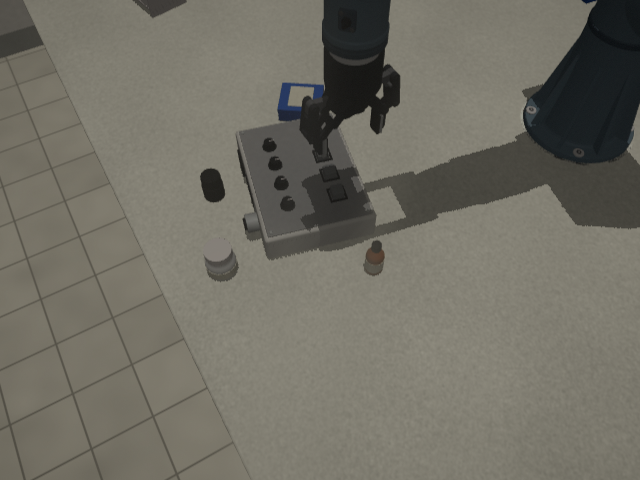

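View pics/side0.png

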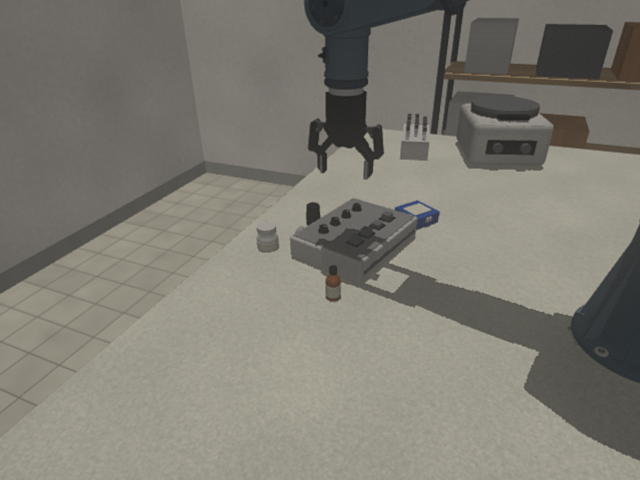

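```bash
python3 - <<'E'
from station import *
import cv2,numpy as np
s=state();im=get_image('wrist');cv2.imwrite('pics/wrist0.png',im)
for q in ['key_1','console']:
    for r in place_of('wrist',q)[:6]:print(q,r)
E
```

```text
key_1 {'at': [336.6, 290.6], 'conf': 0.9}
key_1 {'at': [384.9, 281.8], 'conf': 0.81}
key_1 {'at': [436.2, 266.8], 'conf': 0.73}
key_1 {'at': [284.3, 306.3], 'conf': 0.61}
console {'at': [327.3, 339.5], 'conf': 0.8}
```

View pics/wrist0.png

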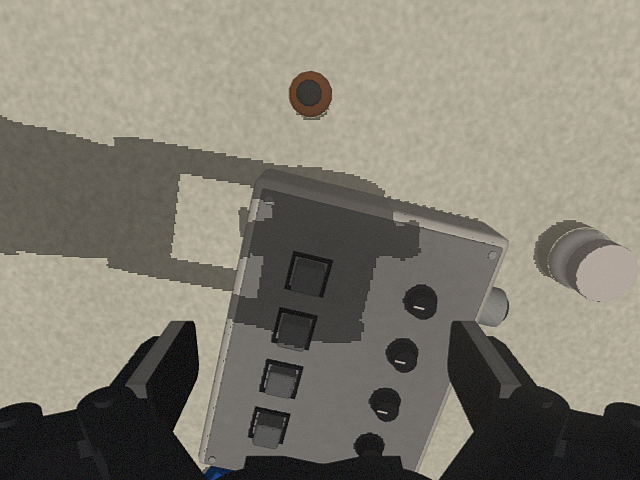

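The wrist view shows keys at about (273,310), (328,294), (380,281) and (428,268), with dials to the right of them and the bottle at (93,310). Now I'll localise the keys.

```bash
cat > h.py <<'E'
from station import *
import cv2,numpy as np
from scipy.spatial.transform import Rotation as R
from scipy.optimize import least_squares
def cam(c,s=None):
    k=get_calibration(c)
    if c=='wrist':
        T=np.eye(4);T[:3,:3]=R.from_quat(s['eef_rot']).as_matrix();T[:3,3]=s['tcp_pos'];T=T@k['tool_from_camera']
    else:T=k['T']
    return k,T
def proj(k,T,P):
    p=(np.asarray(P)-T[:3,3])@T[:3,:3];return np.c_[k['fy']*p[:,1]/p[:,2]+k['cy'],k['fx']*p[:,0]/p[:,2]+k['cx']]
def onz(k,T,rc,z):
    d=T[:3,:3]@np.array([(rc[1]-k['cx'])/k['fx'],(rc[0]-k['cy'])/k['fy'],1]);return T[:3,3]+d*(z-T[2,3])/d[2]
E
python3 - <<'E'
from h import *
s=state();k,T=cam('wrist',s)
for rc in [(273,310),(328,294.5),(380,281),(428,268)]+[(284.3,306.3),(336.6,290.6),(384.9,281.8),(436.2,266.8)]:print(rc,np.round(onz(k,T,rc,.081),4))
L=np.array([[-.045,y,.081] for y in(.072,.024,-.024,-.072)])
D=np.array([[.045,y,.08] for y in(.072,.024,-.024,-.072)])
C=np.array([[sx*.1,sy*.135,.065] for sx,sy in((-1,1),(1,1),(-1,-1))])
O=np.r_[(np.array([(273,310),(328,294.5),(380,281),(428,268)])),np.array([(301,421),(354,402),(404,385)]),]
M=np.r_[L,D[:3]]
def W(p):
    c,si=np.cos(p[3]),np.sin(p[3]);return M@np.array([[c,si,0],[-si,c,0],[0,0,1]])+p[:3]
f=lambda p:(proj(k,T,W(p))-O).ravel()
r=least_squares(f,[.6,0,0,0]);print(r.x,np.round(r.fun,1))
f2=lambda q:f([q[0],q[1],0,q[2]])
r2=least_squares(f2,[.6,0,0]);print(r2.x,np.round(r2.fun,1));p=[r2.x[0],r2.x[1],0,r2.x[2]];print(np.round(W(p),4))
for c in('scene','side'):
    kk,TT=cam(c);im=get_image(c)
    for i,(a,b) in enumerate(proj(kk,TT,W(p))):cv2.circle(im,(int(round(b*1)),int(round(a))),1,(0,0,255) if i<4 else(0,255,0),-1)
    if c=='scene': cr=im[110:270,220:400]
    else: cr=im[180:300,270:450]
    cv2.imwrite(f'pics/ov_{c}.png',cv2.resize(cr,None,fx=4,fy=4,interpolation=cv2.INTER_NEAREST)[:600,:800])
E
```

```text
(273, 310) [ 0.5659 -0.0385  0.081 ]
(328, 294.5) [ 0.5537 -0.0833  0.081 ]
(380, 281) [ 0.5421 -0.1293  0.081 ]
(428, 268) [ 0.5301 -0.1754  0.081 ]
(284.3, 306.3) [ 0.5631 -0.0474  0.081 ]
(336.6, 290.6) [ 0.5506 -0.0907  0.081 ]
(384.9, 281.8) [ 0.5426 -0.1339  0.081 ]
(436.2, 266.8) [ 0.5288 -0.1837  0.081 ]
[ 0.59002838 -0.12450343 -0.01006348 -0.25743817] [ 1.1 -0.9  1.1 -0.4 -0.2 -0.7 -1.4 -0.5  0.3  1.2  0.   1.  -1.3  0.3]
[ 0.58963134 -0.11853645 -0.25658091] [-1.4 -2.1  0.7 -2.   1.1 -2.6  1.4 -2.7 -1.2  4.1  0.4  3.2  0.5  1.9]
[[ 0.5644 -0.0375  0.081 ]
 [ 0.5522 -0.0839  0.081 ]
 [ 0.54   -0.1303  0.081 ]
 [ 0.5278 -0.1768  0.081 ]
 [ 0.6514 -0.0603  0.08  ]
 [ 0.6392 -0.1067  0.08  ]
 [ 0.6271 -0.1532  0.08  ]]
```

View pics/ov_scene.png

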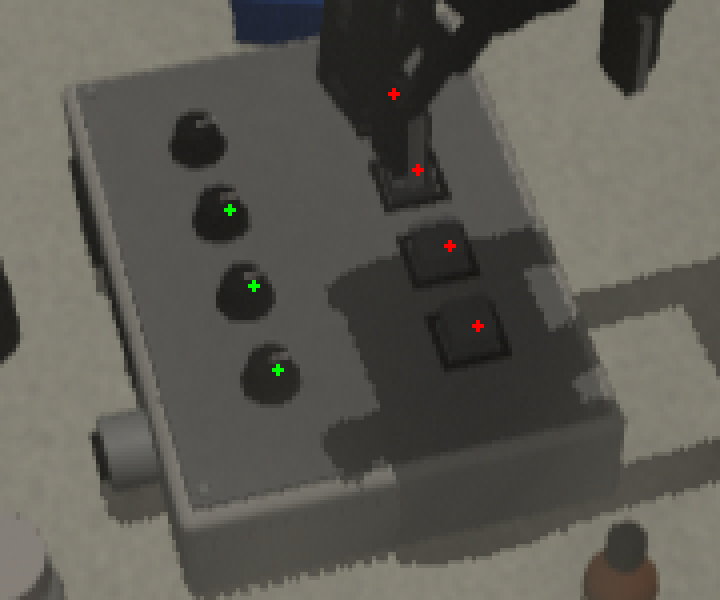

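View pics/ov_side.png

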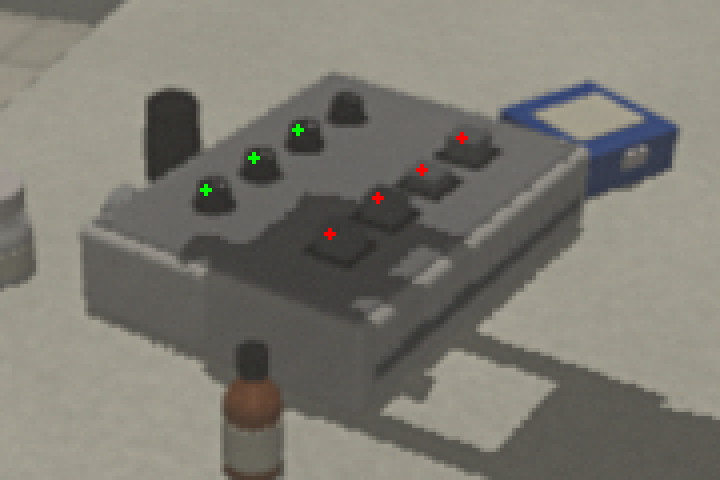

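move_arm(
  rows=[
    {"fingers":0,"travel":[-0.003,-0.012,-0.03],"twist":-0.09},
    {"fingers":0,"travel":[-0.006,-0.025,-0.06],"twist":-0.18},
    {"fingers":0,"travel":[-0.009,-0.038,-0.09],"twist":-0.257},
    {"fingers":0,"travel":[-0.009,-0.038,-0.11],"twist":-0.257},
    {"fingers":0,"travel":[-0.009,-0.038,-0.11],"twist":-0.257},
    {"fingers":0,"travel":[-0.009,-0.038,-0.11],"twist":-0.257},
    {"fingers":0,"travel":[-0.009,-0.038,-0.11],"twist":-0.257},
    {"fingers":0,"travel":[-0.009,-0.038,-0.11],"twist":-0.257},
    {"fingers":0,"travel":[-0.009,-0.038,-0.11],"twist":-0.257},
  ],
  squeeze=20,
)

```text
time_s: 1.3
tcp_pos: [0.5674, -0.038, 0.1233]
eef_rot: [0.561, 0.431, -0.559, 0.433]
ft_force: [1.1, 0.5, -1.4]
gripper_width: 0.0
```

```bash
python3 - <<'E'
from h import *
s=state();im=get_image('wrist');print(s['time_s'],s['tcp_pos'],s['ft_force'],s['gripper_width'],s['qvel'])
k,T=cam('wrist',s)
P=[[.5644,-.0375,.081],[.5522,-.0839,.081],[.54,-.1303,.081],[.5278,-.1768,.081],list(s['tcp_pos'])]
cv2.imwrite('pics/w1r.png',im)
for a,b in proj(k,T,P):print(a,b);cv2.circle(im,(int(round(b)),int(round(a))),2,(0,0,255),-1)
cv2.imwrite('pics/w1.png',im)
for r in place_of('wrist','key_1')[:6]:print(r)
for c in('scene','side'):cv2.imwrite(f'pics/{c}1.png',get_image(c)[100:300,200:460].repeat(3,0).repeat(3,1))
E
```

```text
1.3 [ 0.56737778 -0.03795543  0.12326092] [ 1.14120741  0.48416586 -1.36908861] 1.7375696498117074e-05 [-1.33089829e-03  3.32751866e-03  7.45826031e-03  2.77559297e-04
 -9.08919029e-04 -4.78040481e-05]
281.90199620092426 315.5654845972198
371.4275843186854 315.9556563536071
449.64332205406436 316.29653735099527
518.6956239172406 316.6426269680445
325.50767335135595 322.21173197920564
{'at': [297.6, 319.6], 'conf': 0.74}
{'at': [455.8, 320.6], 'conf': 0.7}
```

View pics/w1.png

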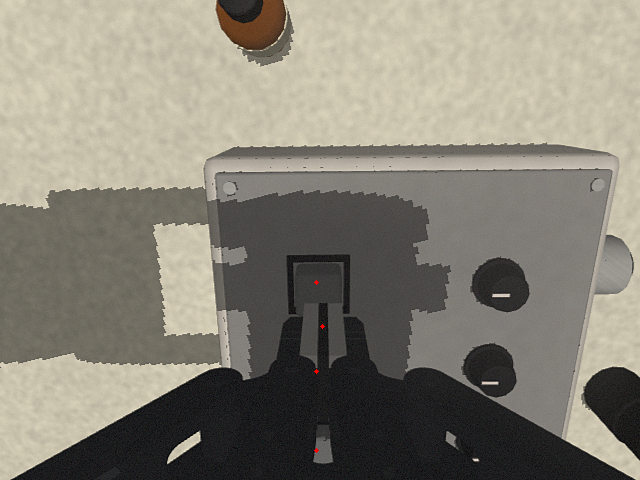

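View pics/side1.png

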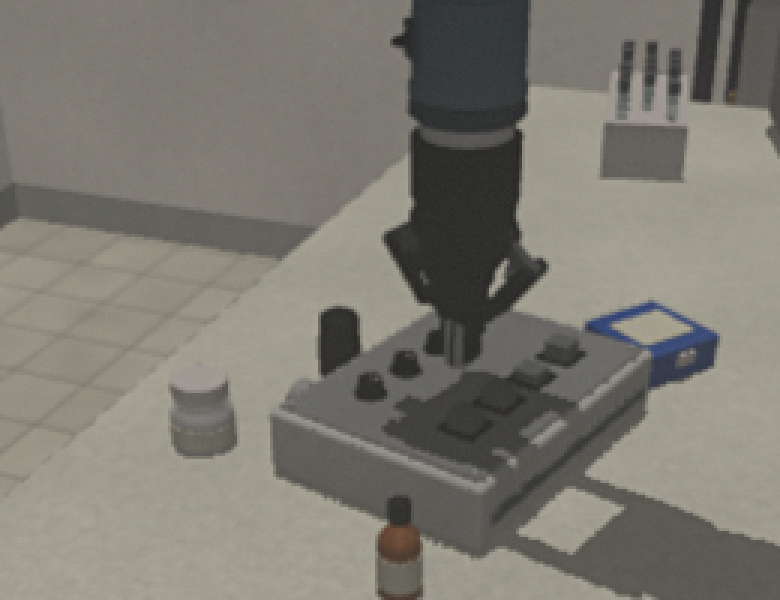

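View pics/scene1.png

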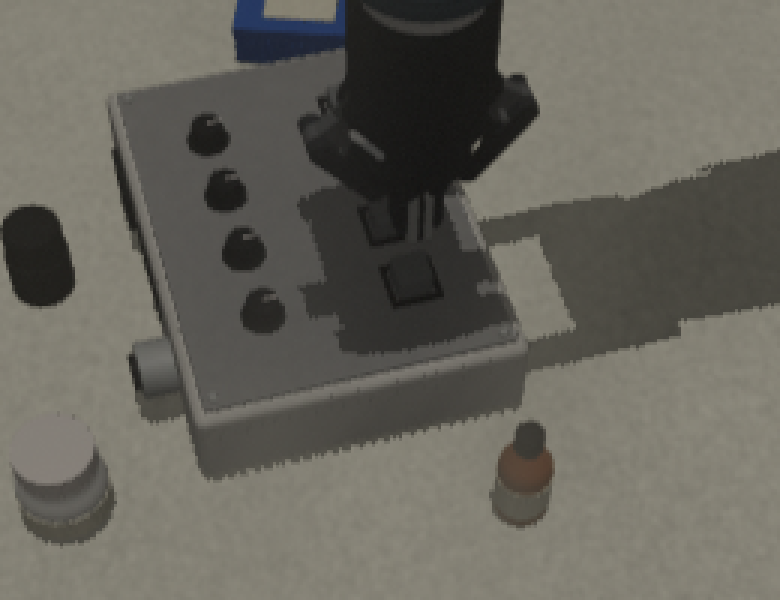

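```bash
python3 - <<'E'
from h import *
s=state();k,T=cam('wrist',s)
print('rim ctr',onz(k,T,(284.5,318.5),.065), 'rim far/near',onz(k,T,(256,318.5),.065),onz(k,T,(313,318.5),.065))
for z in(.081,.076):
  for rc in((263,319),(276,319),(287,319)):print(z,rc,onz(k,T,rc,z))
print('tip',onz(k,T,(303,323),s['tcp_pos'][2]),onz(k,T,(303,302),s['tcp_pos'][2]),onz(k,T,(303,345),s['tcp_pos'][2]))
im=cv2.imread('pics/w1r.png')[220:330,250:390];cv2.imwrite('pics/w1c.png',np.clip(cv2.resize(im,None,fx=5,fy=5,interpolation=cv2.INTER_NEAREST).astype(int)*2,0,255))
E
```

```text
rim ctr [ 0.5625919  -0.04507596  0.065     ] rim far/near [ 0.56647101 -0.03046479  0.065     ] [ 0.55854228 -0.0603294   0.065     ]
0.081 (263, 319) [ 0.56739778 -0.02838614  0.081     ]
0.081 (276, 319) [ 0.56577404 -0.03451078  0.081     ]
0.081 (287, 319) [ 0.56437518 -0.0397872   0.081     ]
0.076 (263, 319) [ 0.56688966 -0.03015885  0.076     ]
0.076 (276, 319) [ 0.56522179 -0.03644995  0.076     ]
0.076 (287, 319) [ 0.56378491 -0.04186978  0.076     ]
tip [ 0.56901291 -0.02914158  0.12205477] [ 0.56164057 -0.02720432  0.12205477] [ 0.57673707 -0.0311713   0.12205477][ WARN:0@0.234] global loadsave.cpp:1063 imwrite_ Unsupported depth image for selected encoder is fallbacked to CV_8U.
```

View pics/w1c.png

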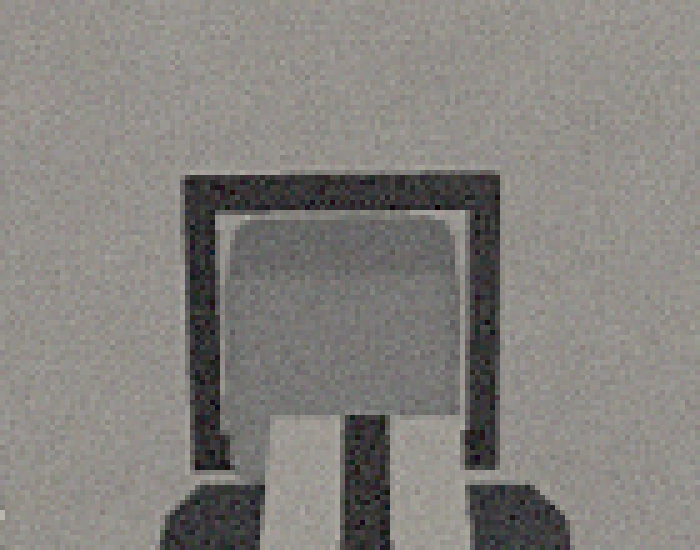

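The zoom shows key 1's top at about rows 275–313 and cols 297–342. The rim and the cap's far edge agree, putting key 1 at (0.563, -0.0447). Moving above it.

move_arm(
  rows=[
    {"fingers":0,"travel":[-0.003,-0.0065,-0.015],"twist":0},
    {"fingers":0,"travel":[-0.003,-0.0065,-0.03],"twist":0},
    {"fingers":0,"travel":[-0.003,-0.0065,-0.03],"twist":0},
    {"fingers":0,"travel":[-0.003,-0.0065,-0.03],"twist":0},
    {"fingers":0,"travel":[-0.003,-0.0065,-0.03],"twist":0},
    {"fingers":0,"travel":[-0.003,-0.0065,-0.03],"twist":0},
  ],
)

```text
time_s: 2.0
tcp_pos: [0.5638, -0.0446, 0.0924]
eef_rot: [0.56, 0.431, -0.56, 0.432]
ft_force: [0.4, -0.1, 0.0]
gripper_width: -0.0002
```

```bash
python3 - <<'E'
from h import *
s=state();print(s['time_s'],s['tcp_pos'],s['ft_force'])
for c,sl in(('scene',(slice(130,230),slice(270,400))),('side',(slice(190,290),slice(300,430)))):cv2.imwrite(f'pics/{c}2.png',cv2.resize(get_image(c)[sl],None,fx=5,fy=5,interpolation=cv2.INTER_CUBIC))
cv2.imwrite('pics/w2.png',get_image('wrist')[220:340,240:400].repeat(4,0).repeat(4,1)*2)
print(state()['tcp_pos'],state()['ft_force'])
E
```

```text
2.0 [ 0.56380749 -0.04456371  0.09238642] [ 0.44496004 -0.09586982  0.0201697 ]
[ 0.5635865  -0.04455541  0.0921263 ] [-0.2652203  -0.10431124  0.05083871]
```

View pics/scene2.png

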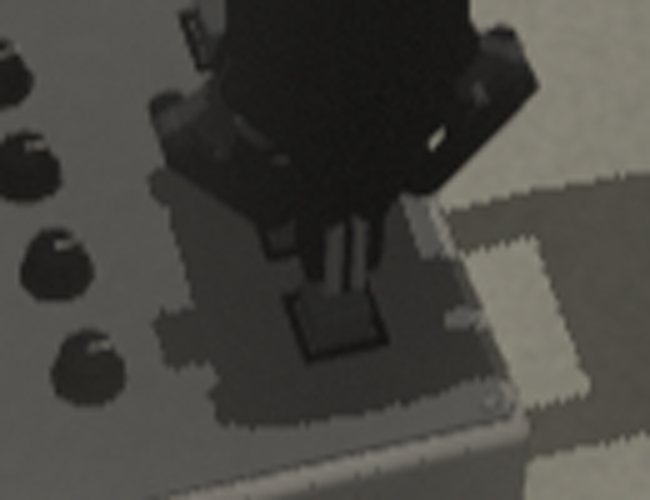

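View pics/side2.png

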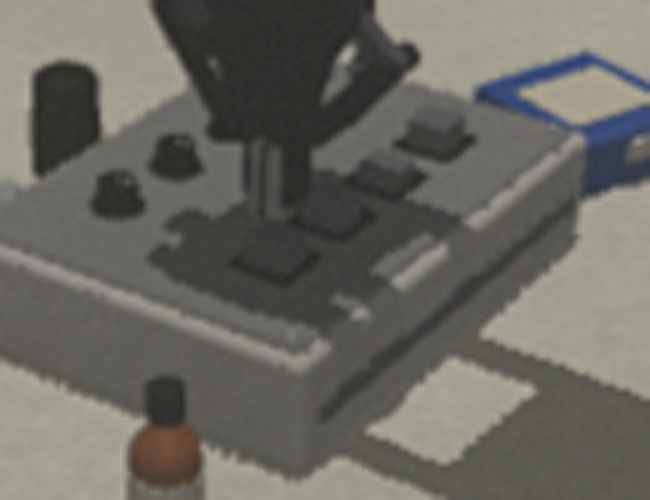

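View pics/w2.png

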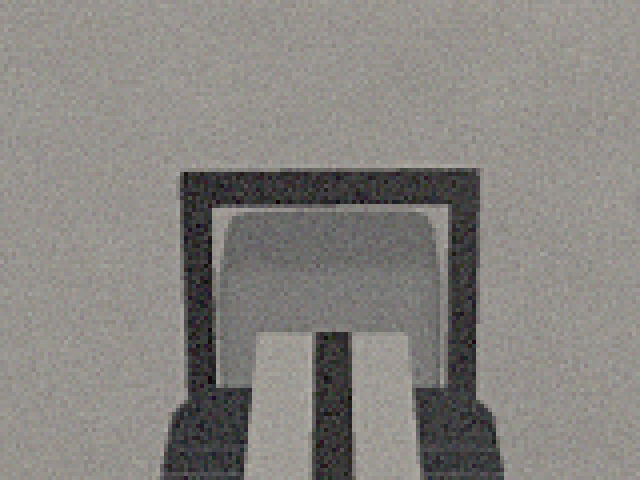

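move_arm(
  rows=[
    {"fingers":0,"travel":[0,0,-0.004],"twist":0},
    {"fingers":0,"travel":[0,0,-0.007],"twist":0},
    {"fingers":0,"travel":[0,0,-0.007],"twist":0},
    {"fingers":0,"travel":[0,0,-0.007],"twist":0},
  ],
)

```text
time_s: 2.48
tcp_pos: [0.5626, -0.0444, 0.0838]
eef_rot: [-0.56, -0.432, 0.56, -0.432]
ft_force: [-0.1, 0.6, -0.3]
gripper_width: 0.0002
```

move_arm(
  rows=[
    {"fingers":0,"travel":[0,0,-0.001],"twist":0},
    {"fingers":0,"travel":[0,0,-0.002],"twist":0},
    {"fingers":0,"travel":[0,0,-0.002],"twist":0},
  ],
)

```text
time_s: 2.73
tcp_pos: [0.5629, -0.0444, 0.0821]
eef_rot: [-0.56, -0.432, 0.56, -0.432]
ft_force: [-0.4, 0.3, -0.2]
gripper_width: -0.0001
```

move_arm(
  rows=[
    {"fingers":0,"travel":[0,0,-0.001],"twist":0},
    {"fingers":0,"travel":[0,0,-0.001],"twist":0},
    {"fingers":0,"travel":[0,0,-0.001],"twist":0},
  ],
)

```text
time_s: 2.98
tcp_pos: [0.563, -0.0445, 0.0813]
eef_rot: [0.56, 0.432, -0.56, 0.432]
ft_force: [0.1, -0.1, 0.1]
gripper_width: -0.0
```

move_arm(
  rows=[
    {"fingers":0,"travel":[0,0,-0.001],"twist":0},
    {"fingers":0,"travel":[0,0,-0.001],"twist":0},
    {"fingers":0,"travel":[0,0,-0.001],"twist":0},
  ],
)

```text
time_s: 3.23
tcp_pos: [0.5631, -0.0445, 0.0806]
eef_rot: [0.56, 0.432, -0.56, 0.432]
ft_force: [-1.0, -0.0, 2.7]
gripper_width: 0.0002
```

move_arm(
  rows=[
    {"fingers":0,"travel":[0,0,-0.0015],"twist":0},
    {"fingers":0,"travel":[0,0,-0.0015],"twist":0},
    {"fingers":0,"travel":[0,0,-0.0015],"twist":0},
  ],
)

```text
time_s: 3.48
tcp_pos: [0.5631, -0.0445, 0.0791]
eef_rot: [0.56, 0.432, -0.56, 0.432]
ft_force: [-1.8, -0.4, 5.6]
gripper_width: -0.0002
```

Key 1 gives from full height (0.081), so it is free. On to key 2.

move_arm(
  rows=[
    {"fingers":0,"travel":[0,0,0.007],"twist":0},
    {"fingers":0,"travel":[0,0,0.013],"twist":0},
    {"fingers":0,"travel":[-0.006,-0.023,0.013],"twist":0},
    {"fingers":0,"travel":[-0.0122,-0.0464,0.013],"twist":0},
    {"fingers":0,"travel":[-0.0122,-0.0464,0.013],"twist":0},
    {"fingers":0,"travel":[-0.0122,-0.0464,0.013],"twist":0},
    {"fingers":0,"travel":[-0.0122,-0.0464,0.013],"twist":0},
  ],
)

```text
time_s: 4.07
tcp_pos: [0.5509, -0.0907, 0.092]
eef_rot: [0.56, 0.432, -0.56, 0.432]
ft_force: [0.7, 0.1, 0.5]
gripper_width: -0.0001
```

```bash
python3 - <<'E'
from h import *
s=state();print(s['time_s'],s['tcp_pos'],s['ft_force'])
cv2.imwrite('pics/w3.png',get_image('wrist')[180:340,240:400].repeat(3,0).repeat(3,1)*2)
E
```

```text
4.0667 [ 0.5509305  -0.0907173   0.09200832] [0.65573861 0.10425256 0.4998099 ]
```

View pics/w3.png

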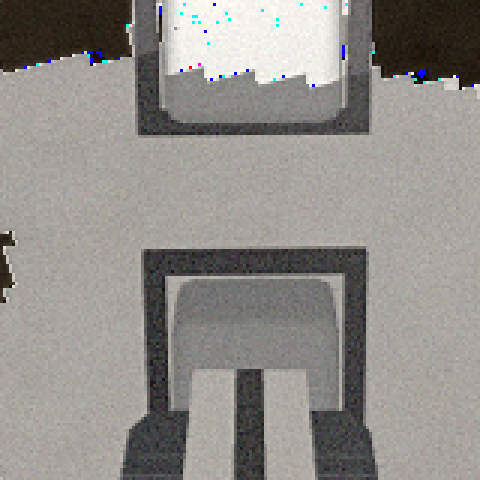

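Aligned over key 2 (fingertip near the cap's centre column). Descending.

move_arm(
  rows=[
    {"fingers":0,"travel":[0,0,-0.005],"twist":0},
    {"fingers":0,"travel":[0,0,-0.0095],"twist":0},
    {"fingers":0,"travel":[0,0,-0.0095],"twist":0},
    {"fingers":0,"travel":[0,0,-0.0095],"twist":0},
  ],
)

```text
time_s: 4.45
tcp_pos: [0.5505, -0.0903, 0.0817]
eef_rot: [-0.56, -0.432, 0.56, -0.432]
ft_force: [-0.0, -0.4, -0.3]
gripper_width: 0.0003
```

move_arm(
  rows=[
    {"fingers":0,"travel":[0,0,-0.001],"twist":0},
    {"fingers":0,"travel":[0,0,-0.0015],"twist":0},
    {"fingers":0,"travel":[0,0,-0.0015],"twist":0},
    {"fingers":0,"travel":[0,0,-0.0015],"twist":0},
  ],
)

```text
time_s: 4.78
tcp_pos: [0.5508, -0.0906, 0.081]
eef_rot: [0.56, 0.432, -0.56, 0.432]
ft_force: [-1.1, 1.3, 2.3]
gripper_width: 0.0001
```

move_arm(
  rows=[
    {"fingers":0,"travel":[0,0,-0.0015],"twist":0},
    {"fingers":0,"travel":[0,0,-0.0015],"twist":0},
    {"fingers":0,"travel":[0,0,-0.0015],"twist":0},
  ],
)

```text
time_s: 5.03
tcp_pos: [0.5509, -0.0907, 0.0795]
eef_rot: [0.56, 0.432, -0.56, 0.432]
ft_force: [-0.9, 3.2, 4.0]
gripper_width: -0.0001
```

Key 2 is free (contact at 0.081, yields). On to key 3.

move_arm(
  rows=[
    {"fingers":0,"travel":[0,0,0.007],"twist":0},
    {"fingers":0,"travel":[0,0,0.0125],"twist":0},
    {"fingers":0,"travel":[-0.006,-0.023,0.0125],"twist":0},
    {"fingers":0,"travel":[-0.0122,-0.0464,0.0125],"twist":0},
    {"fingers":0,"travel":[-0.0122,-0.0464,0.0125],"twist":0},
    {"fingers":0,"travel":[-0.0122,-0.0464,0.0125],"twist":0},
    {"fingers":0,"travel":[-0.0122,-0.0464,0.0125],"twist":0},
  ],
)

```text
time_s: 5.62
tcp_pos: [0.5387, -0.1373, 0.092]
eef_rot: [0.56, 0.432, -0.56, 0.432]
ft_force: [0.4, 0.1, 0.9]
gripper_width: -0.0005
```

```bash
python3 - <<'E'
from h import *
s=state();print(s['time_s'],s['tcp_pos'],s['ft_force'])
cv2.imwrite('pics/w4.png',get_image('wrist')[180:340,240:400].repeat(3,0).repeat(3,1)*2)
E
```

```text
5.6167 [ 0.53867561 -0.1372731   0.09200381] [0.3917296  0.12807153 0.87930777]
```

View pics/w4.png

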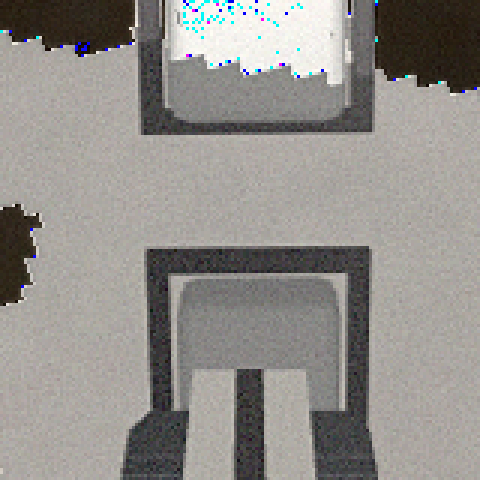

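move_arm(
  rows=[
    {"fingers":0,"travel":[0,0,-0.005],"twist":0},
    {"fingers":0,"travel":[0,0,-0.0095],"twist":0},
    {"fingers":0,"travel":[0,0,-0.0095],"twist":0},
    {"fingers":0,"travel":[0,0,-0.0095],"twist":0},
  ],
)

```text
time_s: 6.0
tcp_pos: [0.5382, -0.1366, 0.0816]
eef_rot: [-0.56, -0.432, 0.56, -0.432]
ft_force: [-0.7, 0.1, 0.5]
gripper_width: 0.0003
```

move_arm(
  rows=[
    {"fingers":0,"travel":[0,0,-0.001],"twist":0},
    {"fingers":0,"travel":[0,0,-0.0015],"twist":0},
    {"fingers":0,"travel":[0,0,-0.0015],"twist":0},
    {"fingers":0,"travel":[0,0,-0.0015],"twist":0},
  ],
)

```text
time_s: 6.33
tcp_pos: [0.5387, -0.1373, 0.0808]
eef_rot: [0.56, 0.432, -0.56, 0.432]
ft_force: [0.0, -0.4, 0.6]
gripper_width: 0.0
```

move_arm(
  rows=[
    {"fingers":0,"travel":[0,0,-0.001],"twist":0},
    {"fingers":0,"travel":[0,0,-0.0015],"twist":0},
    {"fingers":0,"travel":[0,0,-0.0015],"twist":0},
  ],
)

```text
time_s: 6.58
tcp_pos: [0.5385, -0.1373, 0.0792]
eef_rot: [-0.56, -0.432, 0.56, -0.432]
ft_force: [0.4, 0.5, 0.4]
gripper_width: 0.0001
```

move_arm(
  rows=[
    {"fingers":0,"travel":[0,0,-0.001],"twist":0},
    {"fingers":0,"travel":[0,0,-0.0015],"twist":0},
    {"fingers":0,"travel":[0,0,-0.0015],"twist":0},
    {"fingers":0,"travel":[0,0,-0.0015],"twist":0},
  ],
)

```text
time_s: 6.92
tcp_pos: [0.5386, -0.1373, 0.0777]
eef_rot: [-0.56, -0.432, 0.56, -0.432]
ft_force: [-0.4, 0.2, 0.3]
gripper_width: -0.0001
```

move_arm(
  rows=[
    {"fingers":0,"travel":[0,0,-0.001],"twist":0},
    {"fingers":0,"travel":[0,0,-0.001],"twist":0},
    {"fingers":0,"travel":[0,0,-0.001],"twist":0},
  ],
)

```text
time_s: 7.17
tcp_pos: [0.5386, -0.1373, 0.0767]
eef_rot: [-0.56, -0.432, 0.56, -0.432]
ft_force: [-0.0, 0.1, 0.2]
gripper_width: -0.0003
```

move_arm(
  rows=[
    {"fingers":0,"travel":[0,0,-0.0005],"twist":0},
    {"fingers":0,"travel":[0,0,-0.0005],"twist":0},
    {"fingers":0,"travel":[0,0,-0.0005],"twist":0},
  ],
)

```text
time_s: 7.42
tcp_pos: [0.5387, -0.1373, 0.0764]
eef_rot: [0.56, 0.432, -0.56, 0.432]
ft_force: [-0.4, 0.2, 1.6]
gripper_width: 0.0005
```

move_arm(
  rows=[
    {"fingers":0,"travel":[0,0,-0.0003],"twist":0},
    {"fingers":0,"travel":[0,0,-0.0003],"twist":0},
    {"fingers":0,"travel":[0,0,-0.0003],"twist":0},
  ],
)

```text
time_s: 7.67
tcp_pos: [0.5387, -0.1373, 0.0763]
eef_rot: [0.56, 0.432, -0.56, 0.432]
ft_force: [-2.3, 1.6, 4.7]
gripper_width: 0.0001
```

Key 3 is met only at 0.0763 and is stiff (4.7 N, no give), so it is latched. Tapping key 4 before pressing it.

move_arm(
  rows=[
    {"fingers":0,"travel":[0,0,0.008],"twist":0},
    {"fingers":0,"travel":[0,0,0.0158],"twist":0},
    {"fingers":0,"travel":[-0.006,-0.023,0.0158],"twist":0},
    {"fingers":0,"travel":[-0.0122,-0.0464,0.0158],"twist":0},
    {"fingers":0,"travel":[-0.0122,-0.0464,0.0158],"twist":0},
    {"fingers":0,"travel":[-0.0122,-0.0464,0.0158],"twist":0},
    {"fingers":0,"travel":[-0.0122,-0.0464,0.0158],"twist":0},
  ],
)

```text
time_s: 8.25
tcp_pos: [0.5265, -0.1835, 0.0921]
eef_rot: [0.56, 0.432, -0.56, 0.432]
ft_force: [0.5, 0.2, -0.2]
gripper_width: 0.0001
```

```bash
python3 - <<'E'
from h import *
s=state();print(s['time_s'],s['tcp_pos'],s['ft_force'])
cv2.imwrite('pics/w5.png',get_image('wrist')[180:340,240:400].repeat(3,0).repeat(3,1))
E
```

```text
8.25 [ 0.52650522 -0.1834758   0.09208716] [ 0.54785224  0.15714228 -0.21794401]
```

View pics/w5.png

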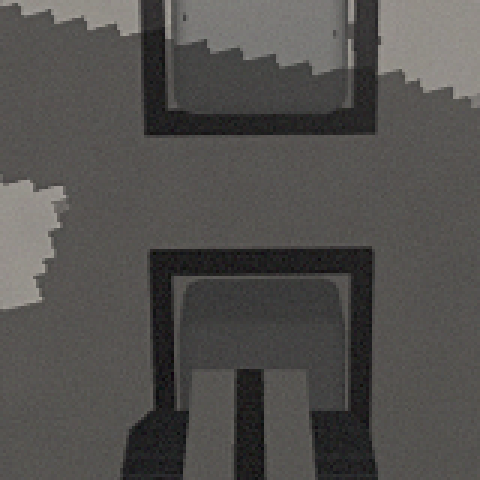

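move_arm(
  rows=[
    {"fingers":0,"travel":[0,0,-0.005],"twist":0},
    {"fingers":0,"travel":[0,0,-0.0095],"twist":0},
    {"fingers":0,"travel":[0,0,-0.0095],"twist":0},
    {"fingers":0,"travel":[0,0,-0.0095],"twist":0},
  ],
)

```text
time_s: 8.63
tcp_pos: [0.5262, -0.183, 0.0817]
eef_rot: [-0.56, -0.432, 0.56, -0.432]
ft_force: [0.1, 0.4, 0.8]
gripper_width: -0.0
```

move_arm(
  rows=[
    {"fingers":0,"travel":[0,0,-0.001],"twist":0},
    {"fingers":0,"travel":[0,0,-0.0015],"twist":0},
    {"fingers":0,"travel":[0,0,-0.0015],"twist":0},
    {"fingers":0,"travel":[0,0,-0.0015],"twist":0},
  ],
)

```text
time_s: 8.97
tcp_pos: [0.5265, -0.1835, 0.081]
eef_rot: [0.56, 0.432, -0.56, 0.432]
ft_force: [-0.6, 2.0, 2.1]
gripper_width: -0.0001
```

move_arm(
  rows=[
    {"fingers":0,"travel":[0,0,-0.0015],"twist":0},
    {"fingers":0,"travel":[0,0,-0.0015],"twist":0},
    {"fingers":0,"travel":[0,0,-0.0015],"twist":0},
  ],
)

```text
time_s: 9.22
tcp_pos: [0.5265, -0.1835, 0.0795]
eef_rot: [0.56, 0.432, -0.56, 0.432]
ft_force: [-0.9, 3.0, 4.7]
gripper_width: -0.0001
```

move_arm(
  rows=[
    {"fingers":0,"travel":[0,0,0.007],"twist":0},
    {"fingers":0,"travel":[0,0,0.0125],"twist":0},
    {"fingers":0,"travel":[0.006,0.023,0.0125],"twist":0},
    {"fingers":0,"travel":[0.0122,0.0464,0.0125],"twist":0},
    {"fingers":0,"travel":[0.0122,0.0464,0.0125],"twist":0},
    {"fingers":0,"travel":[0.0122,0.0464,0.0125],"twist":0},
    {"fingers":0,"travel":[0.0122,0.0464,0.006],"twist":0},
    {"fingers":0,"travel":[0.0122,0.0464,0.0],"twist":0},
    {"fingers":0,"travel":[0.0122,0.0464,0.0],"twist":0},
  ],
)

```text
time_s: 9.97
tcp_pos: [0.5374, -0.1377, 0.0776]
eef_rot: [-0.56, -0.432, 0.561, -0.431]
ft_force: [-0.3, -0.3, 0.5]
gripper_width: 0.0002
```

Key 4 is free. Pressing key 3.

move_arm(
  rows=[
    {"fingers":0,"travel":[0,0,-0.002],"twist":0},
    {"fingers":0,"travel":[0,0,-0.0035],"twist":0},
    {"fingers":0,"travel":[0,0,-0.005],"twist":0},
    {"fingers":0,"travel":[0,0,-0.006],"twist":0},
    {"fingers":0,"travel":[0,0,-0.006],"twist":0},
    {"fingers":0,"travel":[0,0,-0.006],"twist":0},
  ],
)

```text
time_s: 10.47
tcp_pos: [0.5383, -0.1379, 0.0741]
eef_rot: [-0.56, -0.432, 0.56, -0.432]
ft_force: [-5.7, 1.0, 9.3]
gripper_width: -0.0003
```

move_arm(
  rows=[
    {"fingers":0,"travel":[0,0,-0.0008],"twist":0},
    {"fingers":0,"travel":[0,0,-0.0012],"twist":0},
    {"fingers":0,"travel":[0,0,-0.0012],"twist":0},
    {"fingers":0,"travel":[0,0,-0.0012],"twist":0},
  ],
)

```text
time_s: 10.8
tcp_pos: [0.5383, -0.1379, 0.0731]
eef_rot: [-0.56, -0.432, 0.56, -0.432]
ft_force: [-5.6, 0.8, 10.9]
gripper_width: -0.0001
```

Key 3 is at the bottom (0.073, 10.9 N). Lifting straight up.

move_arm(
  rows=[
    {"fingers":0,"travel":[0,0,0.006],"twist":0},
    {"fingers":0,"travel":[0,0,0.02],"twist":0},
    {"fingers":0,"travel":[0,0,0.05],"twist":0},
    {"fingers":0,"travel":[0,0.02,0.08],"twist":0},
    {"fingers":0,"travel":[-0.01,0.05,0.11],"twist":0},
    {"fingers":0,"travel":[-0.01,0.07,0.14],"twist":0},
    {"fingers":0,"travel":[-0.01,0.07,0.14],"twist":0},
    {"fingers":0,"travel":[-0.01,0.07,0.14],"twist":0},
  ],
)

```text
time_s: 11.47
tcp_pos: [0.53, -0.067, 0.2146]
eef_rot: [0.561, 0.431, -0.559, 0.434]
ft_force: [-0.0, -0.2, -0.4]
gripper_width: 0.0
```

```bash
python3 - <<'E'
from h import *
s=state();print(s['time_s'],s['tcp_pos'],s['ft_force'])
cv2.imwrite('pics/w6.png',get_image('wrist'))
cv2.imwrite('pics/side6.png',cv2.resize(get_image('side')[180:300,250:450],None,fx=4,fy=4,interpolation=cv2.INTER_CUBIC))
cv2.imwrite('pics/scene6.png',get_image('scene'))
E
```

```text
11.4667 [ 0.5299519  -0.06697864  0.21455781] [-0.03190332 -0.22753608 -0.41608369]
```

View pics/side6.png

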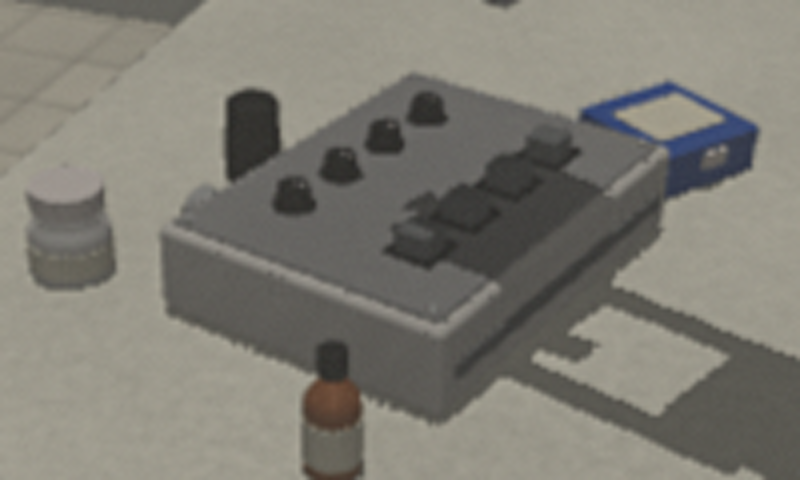

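View pics/w6.png

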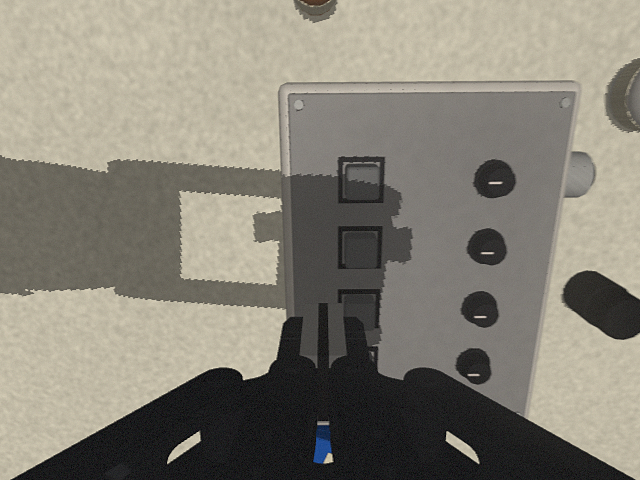

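View pics/scene6.png

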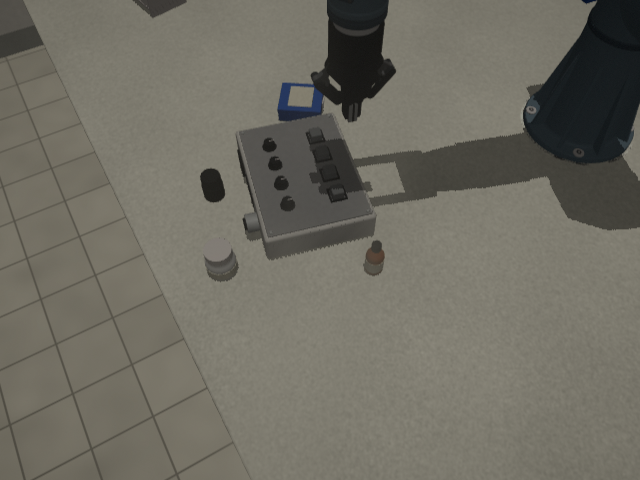

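The side view shows all four keys at a similar height, and the bottle, box, case and jar unmoved. I'll check key 3 closely from the same hover as before.

move_arm(
  rows=[
    {"fingers":0,"travel":[0.003,-0.025,-0.03],"twist":0},
    {"fingers":0,"travel":[0.007,-0.05,-0.06],"twist":0},
    {"fingers":0,"travel":[0.01,-0.07,-0.09],"twist":0},
    {"fingers":0,"travel":[0.01,-0.07,-0.115],"twist":0},
    {"fingers":0,"travel":[0.01,-0.07,-0.12],"twist":0},
    {"fingers":0,"travel":[0.01,-0.07,-0.12],"twist":0},
    {"fingers":0,"travel":[0.01,-0.07,-0.12],"twist":0},
  ],
)

```text
time_s: 12.2
tcp_pos: [0.5383, -0.1373, 0.0919]
eef_rot: [-0.56, -0.432, 0.56, -0.431]
ft_force: [0.6, -0.5, -0.1]
gripper_width: -0.0001
```

```bash
python3 - <<'E'
from h import *
s=state();print(s['time_s'],s['tcp_pos'],s['ft_force'])
cv2.imwrite('pics/w7.png',get_image('wrist')[180:340,240:400].repeat(3,0).repeat(3,1))
E
```

```text
12.2 [ 0.53829785 -0.13726522  0.09188709] [ 0.62353967 -0.50466114 -0.10670694]
```

View pics/w7.png

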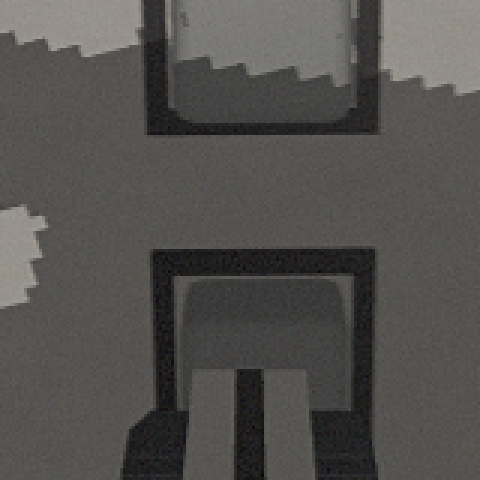

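Key 3's far wall now spans rows 280–322, the same as free key 4; latched, it ended at about 307. It is back at full height. Retreating and checking.

move_arm(
  rows=[
    {"fingers":0,"travel":[0,0,0.03],"twist":0},
    {"fingers":0,"travel":[0,0,0.06],"twist":0},
    {"fingers":0,"travel":[0,0.0,0.1],"twist":0},
    {"fingers":0,"travel":[0,0.0,0.13],"twist":0},
    {"fingers":0,"travel":[0,0.0,0.13],"twist":0},
    {"fingers":0,"travel":[0,0.0,0.13],"twist":0},
    {"fingers":0,"travel":[0,0.0,0.13],"twist":0},
  ],
)

```text
time_s: 12.83
tcp_pos: [0.5389, -0.137, 0.2233]
eef_rot: [0.56, 0.431, -0.559, 0.433]
ft_force: [-0.3, -0.2, -0.9]
gripper_width: -0.0005
```

```bash
python3 - <<'E'
from h import *
s=state();print(s['time_s'],s['tcp_pos'],s['ft_force'])
print(sign_off())
E
```

```text
12.8333 [ 0.53891044 -0.13696201  0.22334147] [-0.30409634 -0.16717962 -0.85714133]
the job is handed in; nothing more can be done
None
```

Key 3 was the latched key. I tapped all four from left to right, then pressed key 3 in and it sprang back up. The job was handed in at 12.8 s with the arm clear of everything.

- **Taps:** keys 1, 2 and 4 met the finger at 81 mm and gave 1.5–2 mm under 4.0–5.6 N, well short of latching. Key 3 was met only at about 76.3 mm and did not give at 4.7 N.
- **Press:** I pushed key 3 to the bottom of its stroke (73.1 mm, 10.9 N) and lifted straight up.
- **Last checks:** a wrist picture from the same place as before shows key 3 standing as tall as key 4, a free key. The side picture shows all four at a similar height. The bottle, slide box, lens case and jar look unmoved. I did not tap key 3 again to confirm its height by touch.
- **Disagreement:** my first camera fit put the keys about 7 mm too far left. A closer wrist view corrected this before I touched anything.

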